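# Pop open the pellet pod

### The arm

A 6-joint arm with a two-finger parallel gripper is mounted at the origin on a cart in front of the work surface, level with it; the furniture and walls round the work are solid. World frame = base frame: x ahead of the robot, y to its left, z up, the work surface at z = 0. Lengths are in mm, angles in degrees, forces in N, time in s.
With the tool pointing down it reaches from about 400 to 925 mm from the base axis. Payload 3.4 kg.
Tool frame: the origin (TCP) lies at the very end of the fingers, on their centre line; the grasp point (between the pads) lies 19 mm behind it; z points along the fingers, y is the direction in which the jaws open and shut (so a half turn about z gives the same grasp; the last joint's range is limited). The gripper opens to 85 mm and grips with 20 to 120 N. Pads are 22 mm wide; open, the fingers measure 114 mm over their backs; the gripper's body (76 mm by 85 mm) begins 54 mm behind the grasp point. The pads swing forward as they close: fully open they stand 13 mm farther back than shut.
Start: joints at [61.908, 17.578, 86.31, -0, 76.112, -4.211], TCP at [232.804, 525.769, 231.305] pointing down, gripper open.
Joint ranges: [-179.03, 179.03], [-60, 130.46], [8.19, 133.38], [-81.62, 261.62], [5.75, 156.47], [-153.77, 153.77]. Speed limits (degrees/s): [147.25, 147.25, 180, 180, 180, 180].

### API

Orientations are given as a 3x3 rotation matrix whose columns are the frame's x, y, z axes.
In Python, from workcell import arm gives the robot as it stands. Calls block until the motion is done:
- arm.reach(position, orientation): joint-space move of the TCP to a pose.
- arm.move_linear(position, rotation=None, max_speed=150, guard=None): straight line of the TCP; rotation=None keeps the orientation; max_speed is the mean speed in mm/s. With guard (N) it stops when the force on the tool has changed by that much, and returns True; else False.
- arm.goto_joints(angles): joint-space move.
- arm.gripper_to(opening, grasp_force=None): finger opening in mm; grasp_force is the grip in N (None keeps the last); returns when the fingers have stopped.
- arm.hold(seconds).
- arm.ik(position, orientation): joint angles nearest the present ones, or None.
- arm.state(): the state.
- arm.snapshot(name): name is "scene" or "top" or "wrist"; returns the picture (480x640x3 uint8, red, green, blue); there is no depth.
- arm.get_calibration(name): a dict with "fx", "fy", "cx", "cy" (pixels), "distortion" ([k1, k2, p1, p2, k3] as OpenCV has them; the pictures are not rectified), "rvec" (rotation vector, rad) and "tvec" (3), from world to camera coordinates, as OpenCV has them. Camera axes: x right, y down, z forward; pixel columns grow to the right and rows downward; lengths in mm; the calibration is good to about 2 mm. A picture is of the moment at which its call begins: read the wrist's pose just before it. get_calibration takes no time and is no camera call; for the wrist camera it gives the pose at the moment of the call.
A pose or a line that the arm cannot do raises arm.PlanningError and nothing moves.
- arm.hand_in(): hands the job in, once; it reports no verdict.
Trained networks look in the newest picture that a camera, given by its name, has taken for a name from the list of things; names that differ only in an ending like _2 or _b are one class to them, and where a whole thing is asked for, a point or a joint stands for the part that bears it (a point fixed in the world has none). Each returns a list of dicts, best first, with "p" (0 to 1); they miss things now and then, are a little off and sometimes report something else, mostly with a low value. They report only what shows in the picture. A call takes as long as a camera call.
- arm.look_for(camera, target): "position" ([x, y, z] in mm, in the coordinates of the camera as it stood for that picture, good to about 4 mm: the middle of the surface that is visible of it).
The state is a dict: "time_s": time; "qpos": joint angles; "joint_velocities": joint speeds; "effort": joint torques, N m; "eef_pos": TCP position; "tcp_rot": TCP orientation; "force": force on the tool from outside, world axes, zero at the start; "ft_torque": the same for the moment, N m; "opening": finger opening in mm.
Only numpy, scipy, OpenCV 4.12 (cv2) and the standard library are available. Lean on these libraries where they do the work, as an engineer would, in place of code of your own. Each camera call takes 0.05 s, during which the arm holds its last target. There are 200 camera calls.

### The job

Open the pellet pod, the white box whose lid has a round window: with a fingertip push its lock knob sideways to the pod's left as far as it goes, then press the lid down at its ribbed front part until it bottoms, let go, and let it spring open by itself. Get out of its way and finish with the lid standing fully open and clear of the hand. Only push and press: do not pinch the knob, leave the windowless pod shut and locked, and do not disturb or pick up the things standing around.

Things in the scene. Friction and masses are not known exactly. Their poses are not given: they have to be found in the camera images.
- pellet_pod: fixed white box, 120 x 120 x 60 mm high; a round dark-rimmed window, 38 mm wide, in its grey top lid. Origin: centre of its underside; own -x is the front (towards the robot, turned at most 0.3 rad), +y its left. Shut lid: top 68 mm up, own x -22 to +52, y -48 to 48 mm, with a 22 mm wide tongue to x = -35. In front of the lid a deck 60 mm high carries the sliding lock.
- blank_pod: the other pod, to be left alone: same box, sizes and axes, lid and lock, but its lid is plain, with no window. The two pods stand side by side about 0.2 m apart; which of them is on the left varies.
- pellet_lid (a joint): lid angle, rad: 0 shut and latched, to -0.085 pressed in, 1.75 open stop. About 5 N at the ribs (7 N when quick) presses it 5 mm down to its stop and frees the hidden push-push latch; let go, a damped spring opens it in about 2 s and holds it open. The free end sweeps 87 mm about the hinge (own x = +52, z = 63 mm): get the hand away. Pressed shut again, it latches again.
- pellet_lock (a joint): travel of the sliding lock in m along the pod's own +y (its left): 0 to 0.004 locked (the hook plate lies over the lid's tongue, so the lid cannot rise), 0.030 end stop, fully clear. It takes about 1 N to slide and stays where it is left.
- pellet_knob (a point): middle of the lock's upright knob, 82 mm above the worktop, own x = -44 mm, on the pod's middle line when locked. The knob is 14 mm wide (y), 12 mm deep (x), from 72 to 90 mm up. It stands on a steel slide 20 mm wide (y) whose hook plate reaches 18 mm back of the knob's middle, its top 73.5 mm up. Nothing else on the pod is higher than 69 mm. Moves with the lock; axes as the pod's.
- pellet_press (a point): the pressing place: centre of the finger ribs on the lid's top face, 60 mm in front of the hinge line, 14 mm behind the lid's front edge (tongue apart); 68 mm above the worktop when shut, own x = -8 mm. Its z is the lid's outward normal; it swings with the lid.
- blank_lid (a joint): lid angle of the windowless pod, as joint pellet_lid; to stay shut
- blank_lock (a joint): lock travel of the windowless pod, as joint pellet_lock; to stay locked
- die_body: grey steel pellet-press cylinder, 38 mm across, 58 mm high, loose bystander; origin at its underside's centre
- weight_50: brass calibration weight, 18 mm across, 31 mm high, loose bystander; origin at its underside's centre
- jar_red: sample jar with a ribbed screw lid, 58 mm across, 62 mm high, loose bystander; origin at its underside's centre
- die_base: round grey steel die foot, 33 mm across, 16 mm high, loose bystander; origin at its underside's centre

How it is judged (in metres and radians):
On the way, in this order (a step that is already met when the one before it is completed fails the run):
1. the pellet pod's lock is slid clear while the lid is still shut and not pressed (value of joint pellet_lock above 0.026 m and value of joint pellet_lid between -0.03 and 0.015 rad), for 0.1 s.
2. the pellet pod's lid is pressed in with the lock clear (value of joint pellet_lid below -0.04 rad and value of joint pellet_lock above 0.024 m), for 0.04 s.
3. the lid pops up by itself, with no finger touching the pod (value of joint pellet_lid above 0.3 rad and contact force between the fingers and pellet_pod below 0.3 N), for 0.2 s.
At the end, for the whole second after the job is handed in: The pellet pod's lid stands open beyond 1.6 rad and at rest, its lock is at least 24 mm along; the windowless pod is still shut (within -0.03 to 0.05 rad) and locked (under 9 mm); each bystander within 20 mm of its start (value of joint pellet_lid between 1.6 and 1.8 rad and velocity of joint pellet_lid between -0.1 and 0.1 rad/s and value of joint pellet_lock above 0.024 m and value of joint blank_lid between -0.03 and 0.05 rad and value of joint blank_lock below 0.009 m and distance of each of die_body, weight_50, jar_red, die_base from where it was at the start of the episode below 0.02 m); the robot touches nothing.
It fails at once if the lock knob is pinched (squeezed on both cheeks at once) (contact force between the fingers and pellet_cheek_left above 1.5 N and contact force between the fingers and pellet_cheek_right above 1.5 N).
It fails at once if the windowless pod is pressed, opened or unlocked (value of joint blank_lid below -0.04 rad or value of joint blank_lid above 0.1 rad or value of joint blank_lock above 0.012 m).
It fails at once if a thing standing around is moved or lifted (distance of any of die_body, weight_50, jar_red, die_base from where it was at the start of the episode above 0.025 m).
It also fails if it takes over 35 s, if anything falls off the work surface, if the arm or the gripper's body presses on something with over 40 N, if the wrist force passes 120 N, or if a joint passes its speed limit or range.

## Working session

There is one attempt and no reset: what is moved stays moved. The work goes in short steps, each a Python script; the robot and the scene stay as the last script left them, time stands still between calls to the robot, and variables do not carry over. Pictures are saved under pics/ and viewed, about 8 in all and at most 12, crops included, and the job is handed in when it is done.

```bash
ls; mkdir -p pics; cat > h.py <<'E'
from workcell import arm
import numpy as np, cv2
def save(cam,name):
    im=arm.snapshot(cam); cv2.imwrite(f'pics/{name}.png',im[:,:,::-1]); return im
def c2w(c,p):
    R=cv2.Rodrigues(np.array(c['rvec'],float))[0]; return R.T@(np.array(p)-np.array(c['tvec']).ravel())
def proj(c,P):
    K=np.array([[c['fx'],0,c['cx']],[0,c['fy'],c['cy']],[0,0,1.]])
    return cv2.projectPoints(np.array(P,float).reshape(-1,1,3),np.array(c['rvec'],float),np.array(c['tvec'],float),K,np.array(c['distortion'],float))[0].reshape(-1,2)
def pix2w(c,uv,z):
    K=np.array([[c['fx'],0,c['cx']],[0,c['fy'],c['cy']],[0,0,1.]])
    n=cv2.undistortPoints(np.array(uv,float).reshape(-1,1,2),K,np.array(c['distortion'],float)).reshape(-1,2)
    R=cv2.Rodrigues(np.array(c['rvec'],float))[0]; o=-R.T@np.array(c['tvec']).ravel()
    d=np.c_[n,np.ones(len(n))]@R
    return o+d*((z-o[2])/d[:,2])[:,None]
E
python3 - <<'E'
from h import *
for cam in ('top','scene'):
    save(cam,cam+'0'); c=arm.get_calibration(cam)
    for t in ['pellet_pod','blank_pod','pellet_knob','pellet_press','die_body','weight_50','jar_red','die_base']:
        for d in arm.look_for(cam,t)[:3]:
            w=c2w(c,d['position']); print(cam,t,round(d['p'],2),w.round(0),proj(c,w).round(0)[0])
print(arm.state()['time_s'])
E
```

```text
pics
top pellet_pod 0.8 [ 490. -340.   69.] [390. 266.]
top blank_pod 0.75 [ 476. -137.   68.] [289. 274.]
top pellet_press 0.84 [ 509. -342.   67.] [391. 257.]
top pellet_press 0.71 [ 492. -472.    6.] [447. 268.]
top die_body 0.54 [ 643. -226.   62.] [333. 193.]
top die_body 0.32 [ 495. -136.   69.] [289. 264.]
top weight_50 0.58 [ 453. -334.   75.] [388. 284.]
top jar_red 0.65 [460.  84.  64.] [180. 282.]
top die_base 0.7 [ 492. -471.    7.] [447. 268.]
top die_base 0.51 [ 477. -133.   69.] [287. 273.]
scene pellet_pod 0.94 [ 448. -350.   54.] [375. 303.]
scene blank_pod 0.75 [ 445. -152.   53.] [273. 278.]
scene pellet_knob 0.55 [ 449. -339.   74.] [369. 291.]
scene pellet_press 0.96 [ 503. -349.   69.] [386. 279.]
scene die_body 0.77 [ 636. -232.   36.] [353. 248.]
scene weight_50 0.69 [ 502. -352.   68.] [386. 281.]
scene jar_red 0.93 [447.  76.  44.] [174. 254.]
scene jar_red 0.25 [ 435. -133.   71.] [261. 269.]
scene die_base 0.7 [ 486. -467.    9.] [445. 329.]
0.9
```

```bash
python3 - <<'E'
import cv2
a=cv2.imread('pics/top0.png')[180:340,240:480]; cv2.imwrite('pics/topc.png',cv2.resize(a,None,fx=3.3,fy=3.3,interpolation=2))
E
```

```text
(no output)
```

View pics/topc.png

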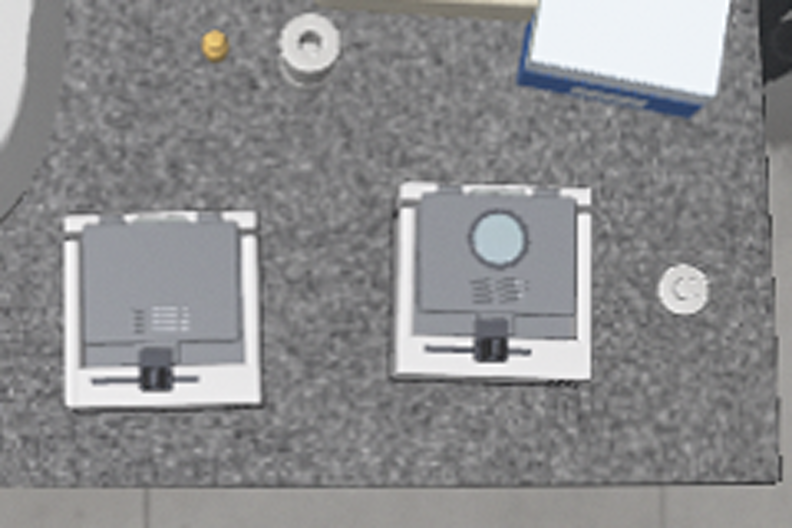

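View pics/scene0.png

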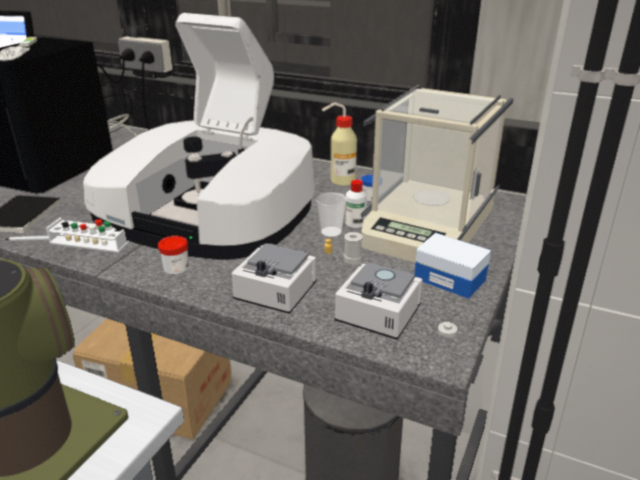

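The window pod is the right-hand one, with its window at crop (498,238) in the top view and its knob near crop (490,347). The bench instrument stands beside the sweep path at left, so I'll fold in, turn, then extend above the pod and look with the wrist camera.

```bash
python3 - <<'E'
from h import *
c=arm.get_calibration('top')
px=np.array([[392,378],[590,380],[590,187],[402,184],[490,343],[498,238]])/3.3+[240,180]
for p,z in zip(px,[60,60,63,63,90,68]): print(p.round(1),pix2w(c,[p],z)[0].round(1))
s=arm.state(); print(s['tcp_rot'],s['eef_pos'])
R=np.array([[0,1,0],[1,0,0],[0,0,-1.]])  # x->+y, y->+x, z down
th0=np.arctan2(-340,470)
pos=np.array([430*np.cos(th0),430*np.sin(th0),260])
qs=arm.ik(pos,R); q2=arm.ik(pos,R@np.diag([-1,-1,1])); print(qs,q2)
q=[k for k in (qs,q2) if k is not None]; print(th0)
E
```

```text
[358.8 294.5] [ 433.9 -276.9   60. ]
[418.8 295.2] [ 431.7 -398.    60. ]
[418.8 236.7] [ 550.7 -401.5   63. ]
[361.8 235.8] [ 553.2 -284.8   63. ]
[388.5 283.9] [ 452.5 -333.3   90. ]
[390.9 252.1] [ 518.5 -342.7   68. ]
[[-9.14382363e-01  4.04851693e-01  2.06040306e-05]
 [ 4.04851693e-01  9.14382363e-01  3.16674714e-05]
 [-6.01933274e-06  3.72977540e-05 -9.99999999e-01]] [232.79169299 525.76397574 231.33125724]
[-4.15141839e+01  4.39087250e+00  9.94366184e+01 -2.54444375e-14
  7.61725091e+01 -4.15141839e+01] [-4.15141839e+01  4.39087250e+00  9.94366184e+01 -2.54444375e-14
  7.61725091e+01  1.38485816e+02]
-0.6262614375987547
```

```bash
python3 - <<'E'
from h import *
R=np.array([[0,1,0],[1,0,0],[0,0,-1.]])
th0=np.arctan2(-340,470)
qs=np.array(arm.ik([430*np.cos(th0),430*np.sin(th0),260],R))
a=qs.copy(); a[0]=arm.state()['qpos'][0]; a[5]=arm.state()['qpos'][5]
arm.goto_joints(a); arm.goto_joints(qs); arm.gripper_to(0)
arm.reach([440,-345,270],R)
save('wrist','w0'); c=arm.get_calibration('wrist')
for t in ['pellet_pod','pellet_knob','pellet_press']:
    for d in arm.look_for('wrist',t)[:2]:
        w=c2w(c,d['position']); print(t,round(d['p'],2),w.round(1),proj(c,w).round(0)[0])
s=arm.state();print(s['time_s'],s['eef_pos'],s['opening'],c2w(c,[0,0,0]))
E
```

```text
pellet_pod 0.88 [ 495.5 -335.9   68.7] [389. 187.]
pellet_knob 0.75 [ 454.7 -332.8   72.3] [339. 185.]
pellet_press 0.8 [ 512.1 -338.6   69.2] [409. 191.]
5.4917 [ 439.06493419 -344.0258554   270.05902434] 0.15300745060827264 [ 439.11101082 -259.7960578   411.89496911]
```

View pics/w0.png

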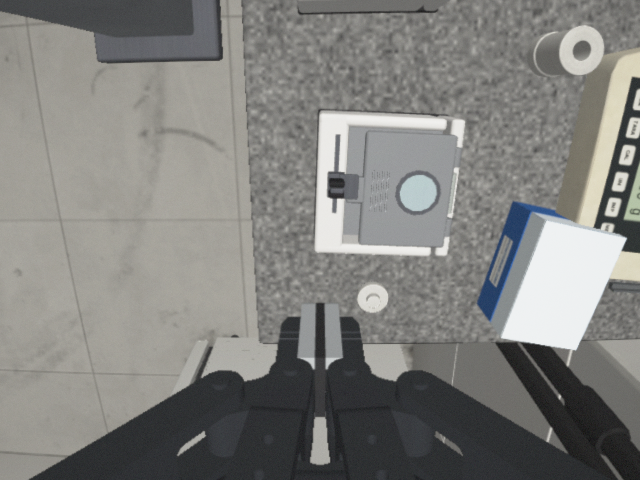

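```bash
python3 - <<'E'
import cv2
a=cv2.imread('pics/w0.png')[100:265,305:475]; cv2.imwrite('pics/w0c.png',cv2.resize(a,None,fx=3.5,fy=3.5,interpolation=2))
E
```

```text
(no output)
```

View pics/w0c.png

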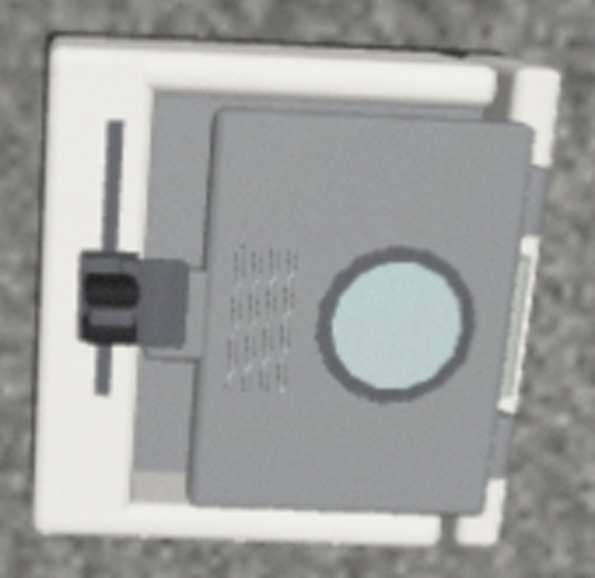

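```bash
python3 - <<'E'
from h import *
from scipy.optimize import least_squares
c=arm.get_calibration('wrist')
px=np.array([[216,108],[191,500],[530,127],[487,514],[50,40],[37,530]])/3.5+[305,100]
own=np.array([[-22,48,68],[-22,-48,68],[52,48,68],[52,-48,68],[-60,60,60],[-60,-60,60]],float)
def T(p,o): 
    a=p[2]; return o@np.array([[np.cos(a),np.sin(a),0],[-np.sin(a),np.cos(a),0],[0,0,1]])+[p[0],p[1],0]
r=least_squares(lambda p:(proj(c,T(p,own))-px).ravel(),[490,-340,0.],x_scale=[10,10,.1],loss='soft_l1')
print(r.x, r.fun.reshape(-1,2).round(1))
# knob check
k=T(r.x,np.array([[-44,0,90],[-44,0,73],[-8,0,68],[25,0,68]],float)); print(k.round(1), ((proj(c,k)-[305,100])*3.5).round(0))
np.save('pod.npy',r.x)
E
```

```text
[ 4.96335806e+02 -3.38379928e+02 -3.48133159e-02] [[ 0.2 -1. ]
 [-0.5  1.3]
 [ 2.9 -2.3]
 [ 0.1  0.2]
 [-0.   0.3]
 [-1.2  0.9]]
[[ 452.4 -336.8   90. ]
 [ 452.4 -336.8   73. ]
 [ 488.3 -338.1   68. ]
 [ 521.3 -339.3   68. ]] [[113. 331.]
 [110. 314.]
 [262. 315.]
 [401. 320.]]
```

```bash
cat >> h.py <<'E'
try:
    P=np.load('pod.npy'); a=P[2]
    Z=np.array([[np.cos(a),-np.sin(a),0],[np.sin(a),np.cos(a),0],[0,0,1]])
    RT=Z@np.array([[0,1,0],[1,0,0],[0,0,-1.]])
    W=lambda x,y,z: Z@np.array([x,y,z],float)+[P[0],P[1],0]
    O=lambda w: (Z.T@(np.array(w)-[P[0],P[1],0])).round(1)
except FileNotFoundError: pass
E
python3 - <<'E'
from h import *
arm.reach(W(-44,-34,130),RT)
print('down',arm.move_linear(W(-44,-34,79),max_speed=100,guard=8), O(arm.state()['eef_pos']))
print('push',arm.move_linear(W(-44,25,79),max_speed=40,guard=8), O(arm.state()['eef_pos']),arm.state()['force'])
y=O(arm.state()['eef_pos'])[1]
arm.move_linear(W(-44,y-12,79)); arm.move_linear(W(-44,y-12,170))
print(arm.state()['time_s'])
save('wrist','w1'); c=arm.get_calibration('wrist')
for t in ['pellet_knob']:
    for d in arm.look_for('wrist',t)[:2]:
        w=c2w(c,d['position']); print(t,round(d['p'],2),O(w),proj(c,w).round(0)[0])
E
```

```text
down False [-43.4 -34.4  79.9]
push True [-43.8  10.1  79.1] [-0.52357975 -2.46941137  1.19160929]
8.8417
pellet_knob 0.73 [-42.1  27.8  74.3] [325. 192.]
```

View pics/w1.png

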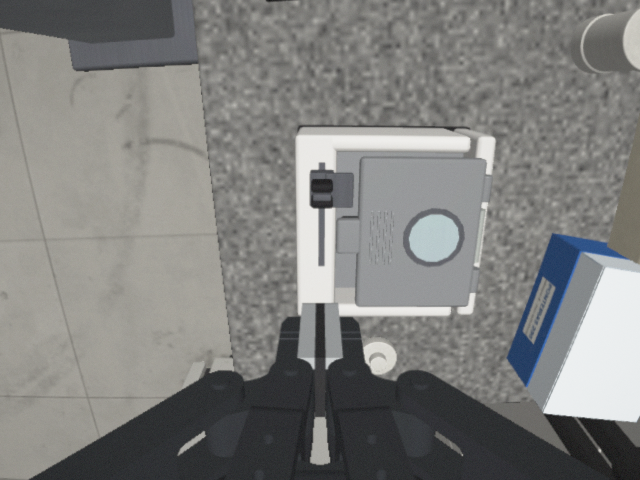

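The view shows the knob at px (322,190), well left of the tongue at (349,234). A second, firmer push will confirm that it is at the end stop.

```bash
python3 - <<'E'
from h import *
c=arm.get_calibration('wrist')
for n,u,z in [('slide',(320,188),73),('tongue',(349,235),67),('ribs',(381,237),68)]: print(n,O(pix2w(c,[u],z)[0]))
y=O(arm.state()['eef_pos'])[1]
arm.move_linear(W(-44,y,79))
print('push',arm.move_linear(W(-44,28,79),max_speed=40,guard=16), O(arm.state()['eef_pos']),arm.state()['force'])
arm.move_linear(W(-44,-2,79)); arm.move_linear(W(-44,-2,100)); arm.move_linear(W(-8,-3,95))
s=arm.state(); print(O(s['eef_pos']),s['force'],s['time_s'])
E
```

```text
slide [-45.2  30.1  73. ]
tongue [-27.7  -0.1  67. ]
ribs [-8.4 -0.9 68. ]
push True [-43.3  10.1  80. ] [-0.72513795 -2.8203269   1.43065041]
[-8.4 -2.4 94. ] [-0.05207652 -0.28310281 -0.2920699 ] 11.1
```

Both pushes stopped at own y = 10.1, and the slide measures 30 mm along, so the lock is at its end stop. Next I press and withdraw.

```bash
python3 - <<'E'
from h import *
print('touch',arm.move_linear(W(-8,-3,58),max_speed=30,guard=14)); s=arm.state(); print(O(s['eef_pos']),s['force'])
arm.hold(0.15); s=arm.state(); print(O(s['eef_pos']),s['force'])
arm.move_linear(W(-60,-3,125),max_speed=300); arm.move_linear(W(-130,-3,190),max_speed=200)
arm.hold(1.8)
s=arm.state(); print(O(s['eef_pos']),s['force'],s['time_s'])
save('wrist','w2'); save('scene','s2')
a=cv2.imread('pics/s2.png')[200:350,220:480]; b=cv2.imread('pics/w2.png')
cv2.imwrite('pics/m2.png',np.vstack([cv2.resize(a,(520,300)),cv2.resize(b,(400,300)).copy() if 0 else cv2.copyMakeBorder(cv2.resize(b,(400,300)),0,0,0,120,0)]))
E
```

```text
touch True
[-8.3 -2.9 62.2] [-2.73157331  1.25225745 12.24488588]
[-8.3 -2.9 62.5] [-1.8546451   1.55935676 11.35002601]
[-130.   -3.  190.] [-0.53420652  0.26828015  0.29233081] 15.15
```

View pics/m2.png

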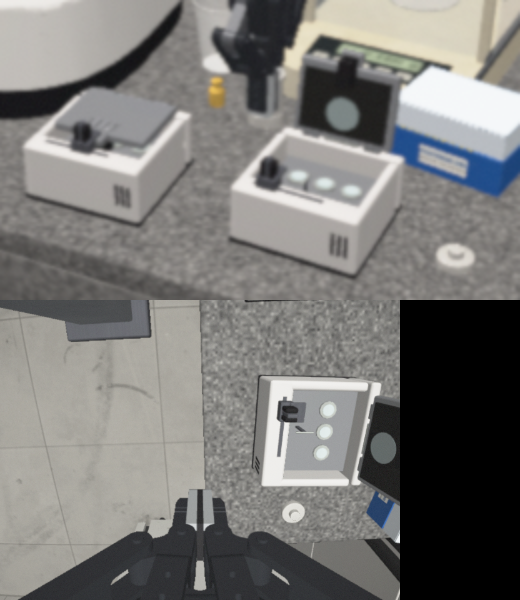

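```bash
python3 - <<'E'
from h import *
arm.hold(1.0)
save('wrist','w3'); c=arm.get_calibration('wrist'); cs=arm.get_calibration('scene')
for t in (1.4,1.6,1.75):
    # lid corner points: free front corners (74 from hinge), window centre
    w=[W(52-r*np.cos(t)+n*np.sin(t),y,63+r*np.sin(t)+n*np.cos(t)) for r,n,y in ((27,0,0),(74,0,48),(74,0,-48))]
    print(t,'wrist',proj(c,w).round(0).tolist(),'scene x2 crop',((proj(cs,w)-[220,200])*2).round(0).tolist())
d=cv2.absdiff(cv2.imread('pics/w2.png'),cv2.imread('pics/w3.png')); print((d.max(2)>40).sum(), arm.state()['time_s'])
cv2.imwrite('pics/w3c.png',cv2.resize(cv2.imread('pics/w3.png')[100:360,380:640],None,fx=2,fy=2))
E
```

```text
1.4 wrist [[606.0, 233.0], [669.0, 171.0], [623.0, 341.0]] scene x2 crop [[338.0, 116.0], [287.0, 64.0], [389.0, 87.0]]
1.6 wrist [[614.0, 233.0], [696.0, 172.0], [648.0, 341.0]] scene x2 crop [[340.0, 113.0], [294.0, 56.0], [395.0, 79.0]]
1.75 wrist [[620.0, 233.0], [713.0, 172.0], [664.0, 339.0]] scene x2 crop [[342.0, 111.0], [299.0, 52.0], [399.0, 75.0]]
0 16.3
```

View pics/w3c.png

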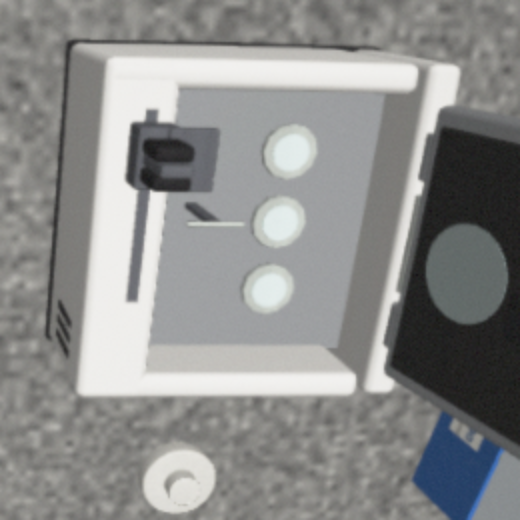

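```bash
python3 -c "
from h import *
print(arm.state()['force'],arm.state()['time_s']); print(arm.hand_in())"
```

```text
[-0.36117625 -0.48384041  0.59024551] 16.3
the job is handed in; nothing more can be done
None
```

The pellet pod is open and the job is handed in, at 16.3 s on the robot's clock; I got no verdict back.

- **Lock:** with the fingers shut, I pushed the lock knob left from one side only. Two pushes, the second with a higher force limit, stopped at the same place, and the picture put the slide about 30 mm along, which is the end stop.
- **Lid:** I pressed the ribs down about 5 to 6 mm, with about 12 N at the end. I then drew the hand off up and forward, and the lid sprang open by itself.

**Last checks:**
- **Lid at rest:** two wrist pictures about 1 s apart were identical, with the lid past upright.
- **Lid angle:** this is the least certain check. The window in the wrist view suggests about 1.6 rad, right at the judged limit, though that reading ignores the lid's thickness. The lid's upper corners in the scene view suggest 1.75 rad or slightly more, which is the open stop.
- **Surroundings:** the windowless pod looks shut and locked. In the final pictures the weight, die body and die base look unmoved. The jar is outside those views, and the hand passed well above it.
- **Hand:** it is clear of everything, and the force on the tool reads near zero.

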